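Mister filter service: pull the wound cartridge, find the thread, hold the strainer cap

TASK

The two-stage filter of the patio mister is open for service: slide the cream string-wound cartridge straight up off its standpipe and stand it upright in the middle of the red dish, leaving the black carbon cartridge and everything else where it is. Then unscrew the white strainer cap from the standpipe that you have just bared; nobody remembers whether that one has the ordinary or the reverse thread, so with a light grip feel one way and then the other, without forcing it. Lift the cap off and finish while holding it still in the gripper, some 5 cm clear above its pipe.

Things in the scene. Friction and masses are not known exactly. Their poses are not given: they have to be found in the camera images.
- filter_base: Fixed grey plastic base of the filter, 135 x 285 mm, 28 mm high, with two round white collars (108 mm diameter, tops 40 mm above the table) 75 mm either side of its middle along its own y. Two fixed clear domes, 124 mm wide and 180 mm high, stand beyond it at the far edge of the table, over 0.75 m from the robot. Origin at the centre of its underside.
- pipe_a: Fixed upright white standpipe (18 mm diameter) of one filter stage. Origin on its axis at the level where the cartridge stands, 40 mm above the table; z up. Its top is 97 mm above the origin. At its foot is a tapered boss, 37 mm wide and 8 mm high, that centres the cartridge with 1 mm play all round. More than 80 N between cap and pipe strips its plastic thread; a cap gripped with 10 to 15 N slips in the fingers well before that.
- pipe_b: Fixed upright white standpipe (18 mm diameter) of one filter stage. Origin on its axis at the level where the cartridge stands, 40 mm above the table; z up. Its top is 97 mm above the origin. At its foot is a tapered boss, 37 mm wide and 8 mm high, that centres the cartridge with 1 mm play all round. More than 80 N between cap and pipe strips its plastic thread; a cap gripped with 10 to 15 N slips in the fingers well before that.
- cap_a: White ribbed plastic strainer cap screwed on pipe_a: 31 mm diameter, 26 mm high, some 25 g, hollow below. Origin at the centre of its underside, 75 mm above the pipe's origin when home; z up. It starts inside the bore of the cartridge on that pipe. The two caps look alike, but one has an ordinary thread (loosens anticlockwise seen from above), the other a reverse thread; either may be on either side.
- cap_b: White ribbed plastic strainer cap screwed on pipe_b: 31 mm diameter, 26 mm high, some 25 g, hollow below. Origin at the centre of its underside, 75 mm above the pipe's origin when home; z up. It starts inside the bore of the cartridge on that pipe. The two caps look alike, but one has an ordinary thread (loosens anticlockwise seen from above), the other a reverse thread; either may be on either side.
- pipe_a_top (a point): Centre of the top of pipe_a. The cap's coarse three-start thread is here: the tightening way the cap gives under 0.1 rad and stops dead; the loosening way it turns easily, is free of the thread from 1.0 rad and meets a stop at 1.6 rad, so turn it about 1.3 rad, then lift straight off. It may rise 4 mm while turning but need not. Unturned, it cannot be pulled off.
- pipe_b_top (a point): Centre of the top of pipe_b. The cap's coarse three-start thread is here: the tightening way the cap gives under 0.1 rad and stops dead; the loosening way it turns easily, is free of the thread from 1.0 rad and meets a stop at 1.6 rad, so turn it about 1.3 rad, then lift straight off. It may rise 4 mm while turning but need not. Unturned, it cannot be pulled off.
- wound: Cream string-wound filter cartridge, a thick tube: 65 mm outside, 39 mm bore, 125 mm high, 160 g or so. It starts standing over one of the two pipes. Origin at the centre of its underside, z up along its axis.
- carbon: Black carbon cartridge with white ends, same size (65 mm outside, 39 mm bore, 125 mm high), standing over the other pipe. To be left alone. Origin at the centre of its underside.
- dish: Red ceramic dish, loose, 156 mm across the rim, 22 mm high; flat inner floor 6 mm above its underside and about 110 mm across. Origin at the centre of its underside.
- coaster: Walnut coaster, 100 mm diameter, 8 mm thick, loose; the tumbler stands on it. Origin under its centre.
- tumbler: Empty glass tumbler, 76 mm diameter, 105 mm high, loose, on the coaster. Origin under its centre.
- dispenser: Empty white plastic push dispenser, 72 mm diameter, 135 mm high, light and loose. Origin under its centre.
- case: Fixed dark hard case for sunglasses, 75 x 165 mm, 36 mm high, its lid standing open (to about 110 mm above the table) on the side away from the robot. Origin under its centre.
Not all that is in view belongs to the job. Leave any orange or pink look-alike of the wound alone.

How it is judged (in metres and radians):
On the way:
1. the wound cartridge stands upright in the red dish, let go (horizontal distance between wound and dish below 0.025 m and z of wound in the frame of dish between 0.002 and 0.012 m and angle between wound's own z axis and vertical below 0.1 rad and contact force between the fingers and wound below 0.05 N), for 0.3 s.
At the end, for the whole second after the job is handed in: Wound cartridge upright (0.10 rad), let go, on the dish floor within 25 mm of centre; the bared pipe's cap held still by the fingers (under 0.03 m/s), underside 30 mm or more above the pipe top, touching no pipe, base or cartridge; carbon cartridge and its cap still home (all of step 1 and ((horizontal distance between carbon and pipe_a above 0.05 m and horizontal distance between carbon and pipe_b below 0.01 m and z of cap_a in the frame of pipe_a above 0.127 m and contact force between the fingers and cap_a above 0.5 N and contact force between cap_a and pipe_a below 0.05 N and contact force between cap_a and filter_base below 0.05 N and contact force between cap_a and wound below 0.05 N and contact force between cap_a and carbon below 0.05 N and linear speed of cap_a below 0.03 m/s and distance between cap_b and pipe_b below 0.079 m) or (horizontal distance between carbon and pipe_b above 0.05 m and horizontal distance between carbon and pipe_a below 0.01 m and z of cap_b in the frame of pipe_b above 0.127 m and contact force between the fingers and cap_b above 0.5 N and contact force between cap_b and pipe_b below 0.05 N and contact force between cap_b and filter_base below 0.05 N and contact force between cap_b and wound below 0.05 N and contact force between cap_b and carbon below 0.05 N and linear speed of cap_b below 0.03 m/s and distance between cap_a and pipe_a below 0.079 m))); the arm keeps its last pose, push and grip.
It fails at once if a strainer cap is forced against its thread (more than 80 N between cap and pipe) (contact force between cap_a and pipe_a above 80 N or contact force between cap_b and pipe_b above 80 N).
It fails at once if the carbon cartridge is disturbed (moved over 15 mm) (distance of carbon from where it was at the start of the episode above 0.015 m).
It fails at once if a bystander is knocked about (tumbler, coaster or dispenser moved over 25 mm) (distance of any of tumbler, coaster, dispenser from where it was at the start of the episode above 0.025 m).
It fails at once if the red dish is shoved (over 40 mm) (distance of dish from where it was at the start of the episode above 0.04 m).
It also fails if it takes over 72 s, if anything falls off the work surface, if the arm or the gripper's body presses on something with over 40 N, if the wrist force passes 120 N, or if a joint passes its speed limit or range.

ROBOT

A 6-joint arm with a two-finger parallel gripper is mounted at the origin on the work surface. World frame = base frame: x ahead of the robot, y to its left, z up, the work surface at z = 0. Lengths are in mm, angles in rad, forces in N, time in s.
With the tool pointing down it reaches from about 325 to 900 mm from the base axis. Payload 6.1 kg.
Tool frame: the origin (TCP) lies at the very end of the fingers, on their centre line; the grasp point (between the pads) lies manip.grasp_offset behind it (manip.grasp_offset is the distance from the TCP to the grasp point, in mm); z points along the fingers, y is the line along which they close (so a half turn about z gives the same grasp; the last joint's range is limited). The gripper opens to 87 mm and grips with 3 to 60 N. Pads are 19 mm wide; open, the fingers measure 117 mm over their backs; the gripper's body (75 mm by 190 mm) begins 51 mm behind the grasp point.
Start: joints at [-1.27, 0.22, 1.526, -0, 1.395, -0.126], TCP at [258.717, -568.93, 222.538] pointing down, gripper open.
Joint ranges: [-2.98, 2.98], [-0.91, 2.08], [0.09, 2.57], [-1.24, 4.39], [0.2, 2.65], [-2.68, 2.68]. Speed limits (rad/s): [2.57, 2.57, 3.01, 3.14, 3.14, 3.14].

INTERFACE

Orientations are given as [roll, pitch, yaw] about the fixed x, y, z axes, in that order (R = Rz(yaw) Ry(pitch) Rx(roll)).
In Python, from rig import manip gives the robot as it stands. The module is installed in compiled form; this text tells all that it offers.
- The arm moves only by the shell command python3 -m creep 'ROWS' [OPENING]. ROWS is JSON, a list that holds one entry, the list of rows, each a list of 4 numbers: the shift along the tool's x, y, z in units of 40 mm (1.0 is 40 mm), then the turn about the tool's z in units of 6 degrees (1.0 is 6 degrees). A call has 1 to 5 rows; each row shifts and turns the commanded pose from where the row before left it, along the tool's axes as they then stand; what a row does not reach is not made up. A row lasts 1/12 s, in which the tool goes at most 41.7 mm and 7.16 degrees, less where a joint would pass 70% of its speed; a pose out of reach is approached as far as the arm can. A call is refused whole if a number of a shift passes 1 or a number of a turn 1, either way. A call with a gripper value outside its range is refused whole. OPENING is the finger opening in mm, from 0 to 87, set as the call begins (- or left out, the last holds). The fingers move at their own pace and stop on an object; the grip force is fixed at half the most. Time passes only in rows, so rows that do not move let the fingers close. It gives the time, the measured TCP pose, the force, the opening and the grip force at its end, in the units of the state.
- manip.observe(): the state, without advancing time (a new reading comes with each control period).
- manip.camera(name): name is "scene" or "top" or "wrist"; returns a dict with "color" (420x560x3 uint8, blue, green, red), "range_z" (420x560 float32, mm along the optical axis (not along the pixel's ray), 0 where there is no reading), "fov_y" (degrees; the focal length in pixels is half the picture's height over the tangent of half this angle, whatever the lens; pixels are square), "cx", "cy" (the principal point, pixels), "k1" (the pictures are not rectified: a ray, as slopes to the right and down, at radius r is drawn at 1 + k1 r^2 times it, then the intrinsics apply), "pose" (4x4, takes a point from camera to world coordinates). Camera axes: x right, y up, looking along -z (the intrinsics and any distortion apply to the point x, -y, -z); pixel columns grow to the right and rows downward; lengths in mm; the calibration is good to about 2 mm. A picture is of the moment at which its call begins.
- manip.sign_off(): hands the job in; it is judged then, once.
The state is a dict: "clock": time; "qpos": joint angles; "qvel": joint speeds; "joint_efforts": joint torques, N m; "tool_pos": TCP position; "tool_rot": TCP orientation; "contact_force": force on the tool from outside, world axes, zero at the start; "moment": the same for the moment, N m; "gripper_width": finger opening in mm; "grip_force": force on a finger pad.
Only numpy, scipy, OpenCV 4.12 (cv2) and the standard library are available. Lean on these libraries where they do the work, as an engineer would, in place of code of your own. Each camera call takes 0.05 s, during which the arm holds its last target. There are 200 camera calls.

## Working session

There is one attempt and no reset: what is moved stays moved. The work goes in short steps, Python scripts to look and compute and a shell command to move; the robot and the scene stay as the last step left them, time stands still between calls to the robot, and variables do not carry over. Pictures are saved under pics/ and viewed, at most 10 in all, crops included, and the job is handed in when it is done.

```bash
mkdir -p pics; cat > h.py <<'E'
import numpy as np, cv2
from rig import manip
def grab(name):
    c=manip.camera(name); h,w=c["color"].shape[:2]
    f=h/2/np.tan(np.radians(c["fov_y"])/2)
    K=np.array([[f,0,c["cx"]],[0,f,c["cy"]],[0,0,1]])
    u,v=np.meshgrid(np.arange(w),np.arange(h))
    p=cv2.undistortPoints(np.stack([u,v],-1).reshape(-1,1,2).astype(np.float64),K,np.array([c["k1"],0,0,0,0.])).reshape(h,w,2)
    z=c["range_z"].astype(float)
    P=np.stack([p[...,0]*z,-p[...,1]*z,-z],-1)
    W=P@c["pose"][:3,:3].T+c["pose"][:3,3]
    W[z==0]=np.nan
    return c,W
E
python3 - <<'E'
from h import *
for n in("scene","top"):
    c,W=grab(n); cv2.imwrite(f"pics/{n}0.png",c["color"]); np.save(f"{n}0.npy",W); print(n,c["k1"],c["fov_y"])
o=manip.observe(); print(o,manip.grasp_offset)
E
```

```text
scene -0.1627274227283871 46.298814318381375
top -0.18178221938973418 44.085973839952054
{'clock': 0.1, 'qpos': array([-1.27010113e+00,  2.21159841e-01,  1.52747565e+00,  2.49931098e-06,
        1.39469810e+00, -1.26095354e-01]), 'qvel': array([-0.00121652, -0.00354788, -0.00010483,  0.00078164,  0.00066676,
        0.00012171]), 'joint_efforts': array([ 1.03345559e-03, -4.95940411e+01, -3.88521945e+01,  7.00792205e-02,
        5.14107104e-02, -5.19424998e-05]), 'tool_pos': array([ 258.55570891, -568.40855517,  221.54999558]), 'tool_rot': array([-3.13986584e+00, -2.21384059e-04,  4.26789922e-01]), 'contact_force': array([-0.4236861 ,  0.84904983, -0.3486365 ]), 'moment': array([0.01370911, 0.02722286, 0.0006387 ]), 'grip_force': 0.0, 'gripper_width': 87.24478280186977} 18.700000000000003
```

View pics/scene0.png

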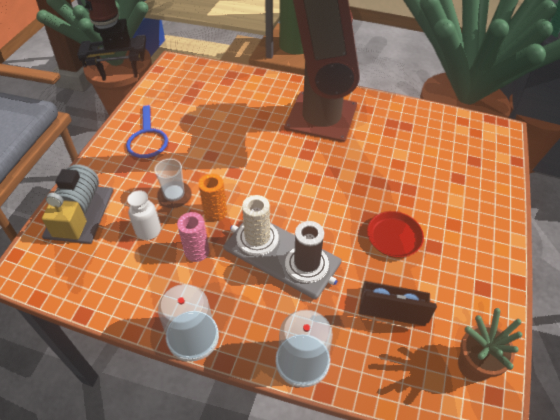

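View pics/top0.png

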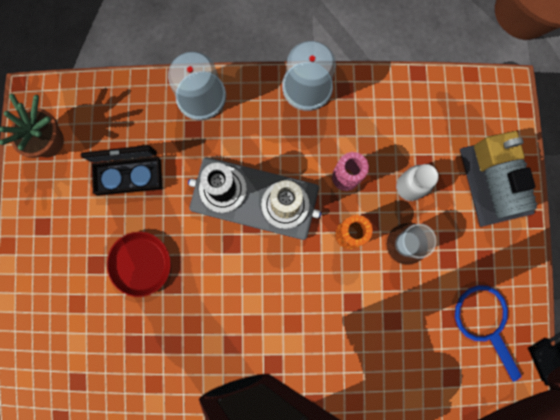

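Candidates for the wound cartridge:

| Object | Scene pixel | Top pixel |
|---|---|---|
| cream | (257,222) | (286,199) |
| orange look-alike | (214,197) | (355,232) |
| pink look-alike | (193,238) | (351,170) |
| black/white carbon | (309,248) | (220,183) |
| white dispenser | (144,215) | (418,182) |

I choose the cream one, on the base's right-hand collar in the top view. The red dish is at top pixel (139,263).

```bash
python3 - <<'E'
from h import *
im=cv2.imread("pics/top0.png"); cv2.imwrite("pics/crop1.png",cv2.resize(im[140:250,170:390],None,fx=3.5,fy=3.5,interpolation=cv2.INTER_CUBIC))
W=np.load("top0.npy"); S=np.load("scene0.npy")
def circ(P):
    A=np.c_[2*P[:,:2],np.ones(len(P))]; s=np.linalg.lstsq(A,(P[:,:2]**2).sum(1),rcond=None)[0]
    return s[:2],np.sqrt(s[2]+s[0]**2+s[1]**2)
def box(W,u,v,r,z0,z1):
    P=W[v-r:v+r,u-r:u+r].reshape(-1,3); return P[(P[:,2]>z0)&(P[:,2]<z1)]
for n,u,v,r,z0,z1 in [("wound",286,199,24,157,173),("carbon",220,183,24,157,173),("orange",355,232,25,60,170),("pink",351,170,25,60,170),("dish",139,263,40,17,28),("disp",418,182,25,40,140),("tumb",415,242,28,30,140),("case",128,172,45,60,150)]:
    P=box(W,u,v,r,z0,z1); c,R=cv2.minEnclosingCircle(P[:,:2].astype(np.float32)); print(n,len(P),"encl",np.round(c),round(R),"mean",P.mean(0).round(),"zmax",P[:,2].max().round())
E
```

```text
wound 534 encl [564. -33.] 34 mean [564. -33. 165.] zmax 171.0
carbon 559 encl [604. 113.] 34 mean [603. 112. 165.] zmax 172.0
orange 692 encl [ 495. -181.] 34 mean [ 493. -181.  115.] zmax 132.0
pink 757 encl [ 633. -179.] 34 mean [ 631. -178.  112.] zmax 132.0
dish 633 encl [431. 314.] 78 mean [431. 317.  21.] zmax 28.0
disp 985 encl [ 608. -336.] 36 mean [ 603. -328.  105.] zmax 139.0
tumb 763 encl [ 470. -322.] 39 mean [ 471. -327.   84.] zmax 118.0
case 730 encl [680. 346.] 80 mean [679. 341.  99.] zmax 120.0
```

View pics/crop1.png

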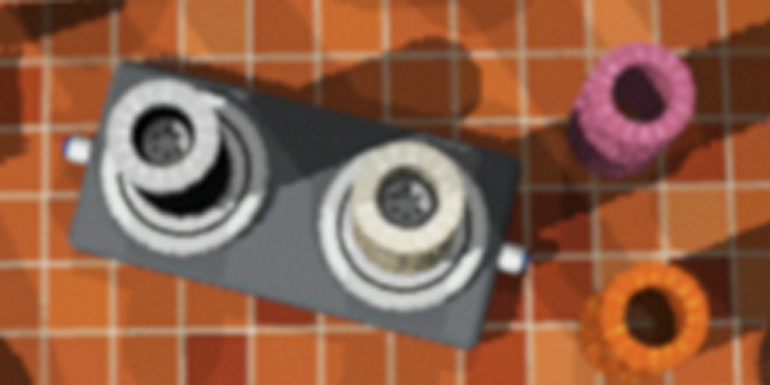

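The crop shows the cream wound cartridge on the right collar (crop pixel 405,200), with the white cap visible in its bore. The carbon cartridge is on the left collar at (163,138). I'll turn the tool so the fingers close at right angles to the line between the pipes, then go over.

```bash
cat >> h.py <<'E'
def to(x,y,z,yaw=None):
    o=manip.observe(); p=o["tool_pos"]; t=o["tool_rot"]; a=t[2]
    d=np.array([x,y,z])-p; X=np.array([np.cos(a),np.sin(a),0]); Y=np.array([np.sin(a),-np.cos(a),0])
    print("pos",p.round(1),"rot",t.round(3),"t",round(o["clock"],2),"units",np.round([d@X/40,d@Y/40,-d[2]/40],3), "turn", None if yaw is None else round(-np.degrees(yaw-a)/6,2))
E
python3 -m creep '[[[0,0,0,-1],[0,0,0,-1],[0,0,0,-1],[0,0,0,-1],[0,0,0,-1]]]' 87
python3 -m creep '[[[0,0,0,-1],[0,0,0,-1],[0,0,0,-1],[0,0,0,-0.4],[0,0,0,0]]]'
python3 -m creep '[[[0.5,0.1,0,0],[0.9,0.25,0,0],[0.9,0.25,0,0],[0.9,0.25,0,0],[0.9,0.25,0,0]]]'
python3 -m creep '[[[0.9,0.25,0,0],[0.9,0.25,0,0],[0.9,0.25,0,0],[0.9,0.25,0,0],[0.9,0.25,0,0]]]'
python3 -c "
from h import *
to(564,-33,215,1.305)"
```

```text
clock: 0.52
tool_pos: [258.6, -568.6, 221.9]
tool_rot: [-3.141, -0.001, 0.956]
contact_force: [0.9, 0.3, 0.6]
gripper_width: 87.3
grip_force: 0.0
clock: 0.93
tool_pos: [258.6, -568.6, 221.9]
tool_rot: [-3.141, -0.001, 1.308]
contact_force: [0.4, 0.7, -0.4]
gripper_width: 87.1
grip_force: 0.0
clock: 1.35
tool_pos: [344.4, -420.5, 222.1]
tool_rot: [-3.141, -0.001, 1.304]
contact_force: [0.8, 0.3, 0.9]
gripper_width: 87.0
grip_force: 0.0
clock: 1.77
tool_pos: [439.8, -259.7, 222.4]
tool_rot: [3.142, -0.0, 1.304]
contact_force: [0.5, -1.1, -0.6]
gripper_width: 87.2
grip_force: 0.0
pos [ 439.8 -259.7  222.4] rot [ 3.142 -0.     1.304] t 1.77 units [6.285 1.502 0.186] turn -0.01
```

```bash

python3 -m creep '[[[0.9,0.22,0,0],[0.9,0.22,0,0],[0.9,0.22,0,0],[0.9,0.22,0,0],[0.9,0.22,0,0]]]'
python3 -m creep '[[[0.9,0.2,0,0],[0.6,0.15,0,0],[0.3,0.06,0,0],[0,0,0,0],[0,0,0,0]]]'
python3 - <<'E'
from h import *
to(564,-33,215,1.305)
c,W=grab("wrist"); cv2.imwrite("pics/w1.png",c["color"])
m=(W[...,2]>160)&(W[...,2]<172)&(np.hypot(W[...,0]-564,W[...,1]+33)<60); P=W[m]
print(len(P),cv2.minEnclosingCircle(P[:,:2].astype(np.float32)),P.mean(0), P[:,2].max())
E
```

```text
clock: 2.18
tool_pos: [529.3, -97.3, 222.5]
tool_rot: [3.142, 0.0, 1.305]
contact_force: [0.7, -0.3, 0.4]
gripper_width: 87.4
grip_force: 0.0
clock: 2.6
tool_pos: [563.1, -34.1, 222.1]
tool_rot: [-3.141, 0.001, 1.307]
contact_force: [0.1, -0.7, -0.0]
gripper_width: 87.0
grip_force: 0.0
pos [563.1 -34.1 222.1] rot [-3.141e+00  1.000e-03  1.307e+00] t 2.6 units [0.032 0.014 0.178] turn 0.02
5542 ((564.9903564453125, -32.379058837890625), 33.74068832397461) [565.21880141 -31.25079717 164.54810821] 166.9845989238548
```

View pics/w1.png

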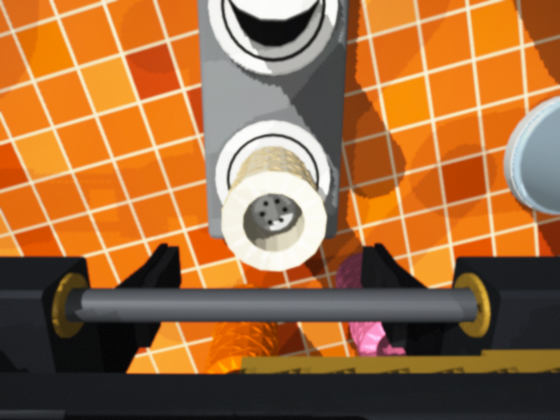

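The wrist view shows the wound cartridge at (273,222), between the fingers, with its cap at (273,210) and the carbon cartridge away at (275,20). Next I descend and grip.

```bash

python3 -m creep '[[[0.06,0.03,0.3,0],[0,0,0.5,0],[0,0,0.5,0],[0,0,0.5,0],[0,0,0.4,0]]]'
python3 -m creep '[[[0,0,0.3,0],[0,0,0,0],[0,0,0,0],[0,0,0,0],[0,0,0,0]]]'
python3 -m creep '[[[0,0,0,0],[0,0,0,0],[0,0,0,0],[0,0,0,0],[0,0,0,0]]]' 60
python3 -m creep '[[[0,0,0,0],[0,0,0,0],[0,0,0,0],[0,0,0,0],[0,0,0,0]]]'
```

```text
clock: 3.07
tool_pos: [563.9, -33.3, 132.0]
tool_rot: [-3.14, 0.0, 1.304]
contact_force: [-0.5, -0.7, 0.8]
gripper_width: 87.1
grip_force: 0.0
clock: 3.48
tool_pos: [566.3, -32.4, 124.0]
tool_rot: [3.139, -0.0, 1.306]
contact_force: [-0.1, 0.8, 0.6]
gripper_width: 86.8
grip_force: 0.0
clock: 3.9
tool_pos: [565.4, -31.9, 122.8]
tool_rot: [3.141, -0.0, 1.307]
contact_force: [0.1, 0.6, 2.1]
gripper_width: 64.7
grip_force: 30.0
clock: 4.32
tool_pos: [565.5, -31.9, 122.8]
tool_rot: [3.141, -0.0, 1.306]
contact_force: [-0.2, 0.7, 2.6]
gripper_width: 64.9
grip_force: 30.0
```

```bash

python3 -m creep '[[[0,0,-0.1,0],[0,0,-0.2,0],[0,0,-0.2,0],[0,0,-0.3,0],[0,0,-0.3,0]]]'
python3 -m creep '[[[0,0,-0.4,0],[0,0,-0.4,0],[0,0,-0.4,0],[0,0,-0.4,0],[0,0,-0.3,0]]]'
python3 -m creep '[[[0,0,-0.4,0],[0,0,-0.2,0],[0,0,-0.1,0],[0,0,0,0],[0,0,0,0]]]'
python3 -c "
from h import *
to(431,314,267)"
```

```text
clock: 4.73
tool_pos: [565.1, -32.0, 167.6]
tool_rot: [-3.141, 0.0, 1.306]
contact_force: [0.1, -0.2, -1.5]
gripper_width: 64.8
grip_force: 30.0
clock: 5.15
tool_pos: [565.9, -32.1, 245.6]
tool_rot: [3.139, -0.0, 1.306]
contact_force: [0.8, -0.7, -2.1]
gripper_width: 64.8
grip_force: 30.0
clock: 5.57
tool_pos: [565.0, -31.9, 270.1]
tool_rot: [-3.141, 0.0, 1.306]
contact_force: [-0.1, 1.1, -2.8]
gripper_width: 64.8
grip_force: 30.0
pos [565.  -31.9 270.1] rot [-3.141  0.     1.306] t 5.57 units [ 7.472 -5.494  0.076] turn None
```

```bash

python3 -m creep '[[[0.2,-0.15,0,0],[0.4,-0.3,0,0],[0.6,-0.44,0,0],[0.6,-0.44,0,0],[0.6,-0.44,0,0]]]'
python3 -m creep '[[[0.6,-0.44,0,0],[0.6,-0.44,0,0],[0.6,-0.44,0,0],[0.6,-0.44,0,0],[0.6,-0.44,0,0]]]'
python3 -m creep '[[[0.6,-0.44,0,0],[0.6,-0.44,0,0],[0.5,-0.4,0,0],[0.4,-0.3,0,0],[0.2,-0.15,0,0]]]'
python3 -m creep '[[[0,0,0.4,0],[0,0,0.5,0],[0,0,0.5,0],[0,0,0.3,0],[0,0,0,0]]]'
python3 - <<'E'
from h import *
to(431,314,90)
for n in("top",):
    c,W=grab(n)
    P=W[220:310,95:185].reshape(-1,3); P=P[(P[:,2]>17)&(P[:,2]<26)]
    print("dish rim",cv2.minEnclosingCircle(P[:,:2].astype(np.float32)),len(P))
    h=cv2.cvtColor(c["color"],cv2.COLOR_BGR2HSV); m=(W[...,2]<30)&(h[...,1]>180)&(h[...,2]>90)&((h[...,0]<4)|(h[...,0]>175))&(np.hypot(W[...,0]-431,W[...,1]-314)<95)
    print("red",cv2.minEnclosingCircle(W[m][:,:2].astype(np.float32)),m.sum())
    cv2.imwrite("pics/t2.png",c["color"])
E
```

```text
clock: 5.98
tool_pos: [520.5, 80.6, 269.2]
tool_rot: [-3.139, 0.0, 1.306]
contact_force: [0.9, 0.7, -2.4]
gripper_width: 64.7
grip_force: 30.0
clock: 6.4
tool_pos: [466.6, 219.6, 269.4]
tool_rot: [-3.14, 0.001, 1.307]
contact_force: [1.1, -1.5, -2.3]
gripper_width: 64.7
grip_force: 30.0
clock: 6.82
tool_pos: [423.4, 327.1, 269.4]
tool_rot: [-3.139, 0.001, 1.309]
contact_force: [-0.3, 0.8, -1.5]
gripper_width: 65.2
grip_force: 30.0
clock: 7.23
tool_pos: [423.4, 323.5, 198.5]
tool_rot: [-3.137, 0.005, 1.306]
contact_force: [-0.5, 0.0, -2.6]
gripper_width: 64.9
grip_force: 30.0
pos [423.4 323.5 198.5] rot [-3.137  0.005  1.306] t 7.23 units [-0.179  0.245  2.713] turn None
dish rim ((429.9851379394531, 312.5523681640625), 77.09927368164062) 434
red ((431.6596374511719, 311.7750549316406), 76.27408599853516) 1997
```

View pics/t2.png

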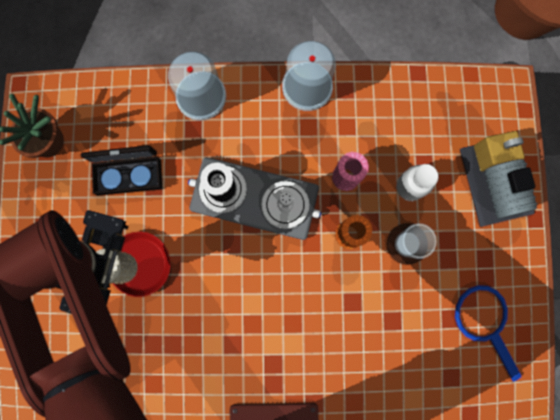

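Top view: the wound cartridge is in the gripper at about (120,270) over the dish (139,263), pipe and cap are bare at (286,205), and the carbon cartridge is still home.

```bash

python3 -m creep '[[[-0.1,0.12,0.2,0],[-0.1,0.13,0.4,0],[0,0,0.5,0],[0,0,0.5,0],[0,0,0.4,0]]]'
python3 -m creep '[[[0,0,0.3,0],[0,0,0.2,0],[0,0,0,0],[0,0,0,0],[0,0,0,0]]]'
python3 -c "
from h import *
to(431,313,89)"
```

```text
clock: 7.7
tool_pos: [434.2, 314.2, 122.4]
tool_rot: [3.14, -0.001, 1.306]
contact_force: [-0.8, 0.1, -1.5]
gripper_width: 64.8
grip_force: 30.0
clock: 8.12
tool_pos: [434.2, 315.0, 103.8]
tool_rot: [3.14, -0.001, 1.306]
contact_force: [-0.0, -0.3, -1.6]
gripper_width: 64.4
grip_force: 30.0
pos [434.2 315.  103.8] rot [ 3.140e+00 -1.000e-03  1.306e+00] t 8.12 units [-0.069 -0.064  0.37 ] turn None
```

```bash

python3 -m creep '[[[-0.07,-0.06,0.15,0],[0,0,0.1,0],[0,0,0.06,0],[0,0,0,0],[0,0,0,0]]]'
python3 -m creep '[[[0,0,0.04,0],[0,0,0.03,0],[0,0,0,0],[0,0,0,0],[0,0,0,0]]]'
```

```text
clock: 8.53
tool_pos: [430.0, 312.4, 89.9]
tool_rot: [-3.141, 0.0, 1.307]
contact_force: [-1.3, -0.0, -2.5]
gripper_width: 65.3
grip_force: 30.0
clock: 8.95
tool_pos: [430.6, 312.8, 88.8]
tool_rot: [3.141, -0.001, 1.307]
contact_force: [-3.0, -2.0, 5.9]
gripper_width: 65.0
grip_force: 30.0
```

Contact with the dish floor is at 6 N. Release, let it settle, then rise.

```bash

python3 -m creep '[[[0,0,0,0],[0,0,0,0],[0,0,0,0],[0,0,0,0],[0,0,0,0]]]' 86
python3 -m creep '[[[0,0,0,0],[0,0,-0.2,0],[0,0,-0.4,0],[0,0,-0.6,0],[0,0,-0.7,0]]]'
python3 -m creep '[[[0,0,-0.7,0],[0,0,-0.6,0],[0,0,-0.3,0],[0,0,0,0],[0,0,0,0]]]'
python3 -c "
from h import *
to(565,-32,225)"
```

```text
clock: 9.37
tool_pos: [430.2, 312.5, 87.3]
tool_rot: [3.142, -0.0, 1.306]
contact_force: [0.1, 1.1, 0.0]
gripper_width: 84.3
grip_force: 0.0
clock: 9.78
tool_pos: [429.1, 311.9, 163.2]
tool_rot: [-3.139, 0.002, 1.306]
contact_force: [0.7, 0.1, 0.2]
gripper_width: 86.1
grip_force: 0.0
clock: 10.2
tool_pos: [430.3, 312.5, 227.4]
tool_rot: [3.141, -0.001, 1.306]
contact_force: [0.1, 0.5, -0.8]
gripper_width: 86.2
grip_force: 0.0
pos [430.3 312.5 227.4] rot [ 3.141e+00 -1.000e-03  1.306e+00] t 10.2 units [-7.434  5.502  0.06 ] turn None
```

```bash

python3 -m creep '[[[-0.4,0.3,0,0],[-0.8,0.6,0,0],[-0.9,0.66,0,0],[-0.9,0.66,0,0],[-0.9,0.66,0,0]]]'
python3 -m creep '[[[-0.9,0.66,0,0],[-0.9,0.66,0,0],[-0.8,0.6,0,0],[-0.6,0.45,0,0],[-0.3,0.2,0,0]]]' 60
python3 -m creep '[[[0,0,0,0],[0,0,0,0],[0,0,0,0]]]'
python3 - <<'E'
from h import *
to(565,-32,160)
c,W=grab("wrist"); cv2.imwrite("pics/w3.png",c["color"])
P=W[(W[...,2]>134)&(W[...,2]<148)&(np.hypot(W[...,0]-565,W[...,1]+32)<30)]
print(len(P),cv2.minEnclosingCircle(P[:,:2].astype(np.float32)),P.mean(0),P[:,2].max())
c,W=grab("top")
for x,y,a,b in((431,313,123,140),(604,113,158,173)):
    P=W[(W[...,2]>a)&(W[...,2]<b)&(np.hypot(W[...,0]-x,W[...,1]-y)<60)]
    print(len(P),cv2.minEnclosingCircle(P[:,:2].astype(np.float32)),P.mean(0))
P=W[220:310,95:185].reshape(-1,3); P=P[(P[:,2]>17)&(P[:,2]<26)&(np.hypot(P[:,0]-431,P[:,1]-313)<90)&(np.hypot(P[:,0]-431,P[:,1]-313)>45)]
print("dish",cv2.minEnclosingCircle(P[:,:2].astype(np.float32)))
E
```

```text
clock: 10.62
tool_pos: [496.2, 138.4, 224.6]
tool_rot: [-3.138, 0.002, 1.307]
contact_force: [0.4, 0.4, -0.0]
gripper_width: 85.9
grip_force: 0.0
clock: 11.03
tool_pos: [557.5, -19.9, 224.4]
tool_rot: [-3.138, 0.001, 1.303]
contact_force: [0.4, 0.3, -0.0]
gripper_width: 63.3
grip_force: 0.0
clock: 11.28
tool_pos: [556.9, -14.9, 226.0]
tool_rot: [-3.139, -0.0, 1.307]
contact_force: [0.3, -0.5, -0.3]
gripper_width: 59.9
grip_force: 0.0
pos [556.9 -14.9 226. ] rot [-3.139 -0.     1.307] t 11.28 units [-0.359  0.306  1.651] turn None
1383 ((564.4229736328125, -32.60832977294922), 16.178197860717773) [565.08692505 -31.15216542 140.20948992] 143.11828188315306
547 ((429.7620544433594, 312.2525634765625), 34.77145004272461) [429.35278402 311.29776361 131.17652167]
360 ((603.243408203125, 113.81964111328125), 33.76483917236328) [605.49738254 123.53613435 165.39344481]
dish ((430.62457275390625, 314.5206298828125), 78.287109375)
```

View pics/w3.png

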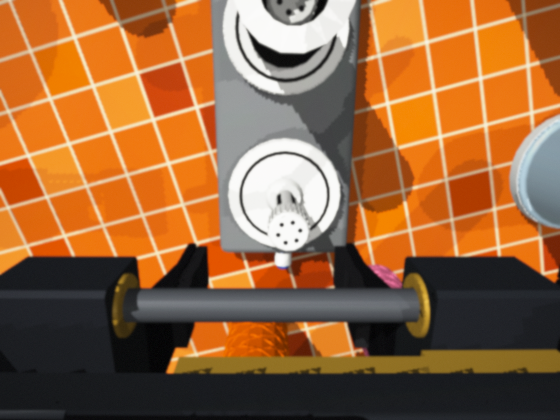

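The wrist view shows the bared cap at (288,228) on its pipe and the carbon cartridge at (285,15), unmoved. The wound cartridge stands within about 3 mm of the dish centre, its top at z = 131. Next I align and descend on the cap.

```bash

python3 -m creep '[[[-0.18,0.15,0,0],[-0.18,0.15,0,0],[0,0,0.4,0],[0,0,0.5,0],[0,0,0.4,0]]]'
python3 -m creep '[[[0,0,0.3,0],[0,0,0.1,0],[0,0,0,0],[0,0,0,0],[0,0,0,0]]]'
python3 -c "
from h import *
to(565,-32,113)"
```

```text
clock: 11.8
tool_pos: [566.1, -33.9, 174.8]
tool_rot: [3.141, 0.0, 1.307]
contact_force: [-0.7, 0.4, -0.8]
gripper_width: 60.2
grip_force: 0.0
clock: 12.22
tool_pos: [566.6, -33.5, 160.7]
tool_rot: [3.139, -0.0, 1.307]
contact_force: [0.2, -0.4, -0.9]
gripper_width: 59.9
grip_force: 0.0
pos [566.6 -33.5 160.7] rot [ 3.139 -0.     1.307] t 12.22 units [ 0.026 -0.05   1.192] turn None
```

```bash

python3 -m creep '[[[0.03,-0.04,0.2,0],[0,0,0.4,0],[0,0,0.4,0],[0,0,0.2,0],[0,0,0,0]]]'
python3 -m creep '[[[0,0,0,0],[0,0,0,0],[0,0,0,0],[0,0,0,0],[0,0,0,0]]]' 33
python3 -m creep '[[[0,0,0,0],[0,0,0,0],[0,0,0,0],[0,0,0,0]]]' 31
python3 -m creep '[[[0,0,0,0],[0,0,0,0],[0,0,0,0],[0,0,0,0]]]' 30.5
python3 -c "
from h import *
to(565,-32,113); print(manip.observe()['moment'])"
```

```text
clock: 12.63
tool_pos: [562.9, -31.4, 109.2]
tool_rot: [-3.138, 0.0, 1.307]
contact_force: [-0.6, 0.6, -0.4]
gripper_width: 60.0
grip_force: 0.0
clock: 13.05
tool_pos: [565.0, -31.9, 112.1]
tool_rot: [3.14, -0.0, 1.306]
contact_force: [0.7, -0.4, -0.6]
gripper_width: 36.6
grip_force: 0.0
clock: 13.38
tool_pos: [564.8, -31.8, 111.6]
tool_rot: [3.141, -0.0, 1.306]
contact_force: [0.7, 0.2, 0.5]
gripper_width: 30.9
grip_force: 0.3
clock: 13.72
tool_pos: [564.8, -31.8, 111.5]
tool_rot: [3.141, -0.0, 1.306]
contact_force: [1.4, 0.5, 1.2]
gripper_width: 30.9
grip_force: 12.1
pos [564.8 -31.8 111.5] rot [ 3.141 -0.     1.306] t 13.72 units [-0.003  0.006 -0.037] turn None
[ 0.00240832 -0.26802732 -0.0136652 ]
```

A 30.5 mm opening gives a light 12 N grip. I'll feel anticlockwise (negative turn) first.

```bash

python3 -m creep '[[[0,0,0,-0.3],[0,0,0,-0.3],[0,0,0,-0.3],[0,0,0,0]]]'
python3 -c "
from h import *
o=manip.observe(); print(o['moment'],o['tool_rot'],o['qpos'][5])"
python3 -m creep '[[[0,0,0,-0.3],[0,0,0,-0.3],[0,0,0,0]]]'
python3 -c "
from h import *
o=manip.observe(); print(o['moment'],o['tool_rot'],o['qpos'][5])"
```

```text
clock: 14.05
tool_pos: [564.7, -31.9, 111.6]
tool_rot: [3.141, 0.0, 1.402]
contact_force: [0.7, -0.2, 2.2]
gripper_width: 30.7
grip_force: 12.1
[-0.04198168 -0.25724548 -0.05009542] [3.14114675e+00 1.42545267e-04 1.40175418e+00] -0.026663741722519906
clock: 14.3
tool_pos: [564.7, -31.9, 111.6]
tool_rot: [3.141, 0.0, 1.464]
contact_force: [0.9, -0.1, 2.3]
gripper_width: 30.8
grip_force: 12.1
[-0.10860245 -0.2507469   0.02343504] [3.14116827e+00 1.84820397e-04 1.46362211e+00] -0.08856670700504374
```

```bash

python3 -m creep '[[[0,0,0,-0.4],[0,0,0,-0.4],[0,0,0,-0.4]]]'
python3 -c "
from h import *
o=manip.observe(); print(o['moment'],o['tool_rot'])
c,W=grab('wrist'); cv2.imwrite('pics/w4.png',cv2.resize(c['color'][150:330,180:400],None,fx=2,fy=2))"
```

```text
clock: 14.55
tool_pos: [564.6, -32.0, 111.5]
tool_rot: [3.141, 0.0, 1.589]
contact_force: [-0.3, -1.0, 2.5]
gripper_width: 30.7
grip_force: 12.1
[-0.10541346 -0.11344408 -0.02571011] [3.14145691e+00 3.09214177e-04 1.58931859e+00]
```

View pics/w4.png

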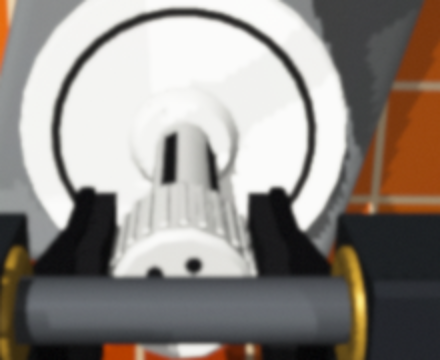

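The crop shows the cap (180,230) held between the pads, the pipe standing upright behind it. After 0.28 rad anticlockwise the torque is still about zero, so this is the loosening way. I carry on to 1.3 rad, watching the moment.

```bash

python3 -m creep '[[[0,0,0,-0.6],[0,0,0,-0.6],[0,0,0,-0.6],[0,0,0,-0.6],[0,0,0,-0.6]]]'
python3 -c "
from h import *
o=manip.observe(); print(o['moment'])"
python3 -m creep '[[[0,0,0,-0.6],[0,0,0,-0.6],[0,0,0,-0.6],[0,0,0,-0.6],[0,0,0,-0.6]]]'
python3 -c "
from h import *
o=manip.observe(); print(o['moment'])"
python3 -m creep '[[[0,0,0,-0.6],[0,0,0,-0.6],[0,0,0,-0.6],[0,0,0,-0.6],[0,0,0,-0.6]]]'
python3 -m creep '[[[0,0,0,-0.5],[0,0,0,-0.2],[0,0,0,0]]]'
python3 -c "
from h import *
o=manip.observe(); print(o['moment'],o['tool_rot'][2])"
```

```text
clock: 15.02
tool_pos: [564.4, -32.0, 111.6]
tool_rot: [-3.141, 0.0, 1.904]
contact_force: [-0.4, -0.2, 3.0]
gripper_width: 30.9
grip_force: 12.0
[-0.1594337  -0.10965654 -0.01057797]
clock: 15.43
tool_pos: [564.5, -32.0, 111.5]
tool_rot: [-3.141, 0.0, 2.218]
contact_force: [-0.0, -1.9, 3.3]
gripper_width: 30.7
grip_force: 12.0
[-0.1192482  -0.14556232  0.01020477]
clock: 15.85
tool_pos: [564.5, -31.9, 111.5]
tool_rot: [-3.141, 0.0, 2.532]
contact_force: [-1.0, 0.4, 2.2]
gripper_width: 31.3
grip_force: 12.0
clock: 16.1
tool_pos: [564.4, -31.9, 111.5]
tool_rot: [-3.141, -0.0, 2.604]
contact_force: [-0.6, -1.2, 2.8]
gripper_width: 30.6
grip_force: 12.0
[-0.05791624 -0.0691771  -0.00880865] 2.60353258697389
```

Turned 1.30 rad freely. Now a gentle lift with a light grip, watching the force.

```bash

python3 -m creep '[[[0,0,-0.03,0],[0,0,-0.04,0],[0,0,-0.05,0],[0,0,-0.05,0],[0,0,0,0]]]'
python3 -m creep '[[[0,0,-0.1,0],[0,0,-0.15,0],[0,0,-0.1,0],[0,0,0,0]]]'
python3 -c "
from h import *
c,W=grab('top')
P=W[(W[...,2]>120)&(np.hypot(W[...,0]-565,W[...,1]+32)<16)]; print(len(P))
c,W=grab('wrist'); cv2.imwrite('pics/w5.png',c['color'])"
```

```text
clock: 16.52
tool_pos: [564.3, -31.7, 118.3]
tool_rot: [-3.141, -0.0, 2.605]
contact_force: [-1.0, -0.3, 0.5]
gripper_width: 30.5
grip_force: 12.1
clock: 16.85
tool_pos: [565.5, -31.9, 133.8]
tool_rot: [3.141, 0.002, 2.605]
contact_force: [0.5, 0.1, 0.0]
gripper_width: 31.0
grip_force: 12.1
403
```

View pics/w5.png

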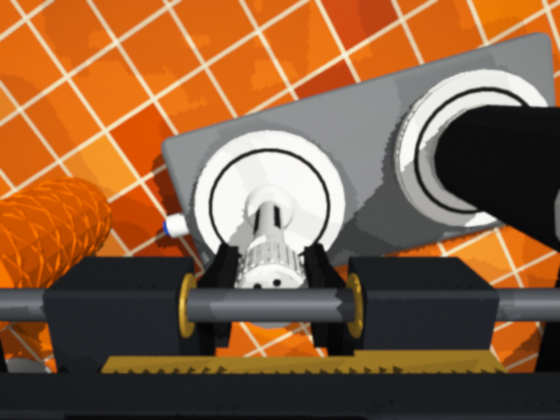

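The cap (272,268) is rising with the pads and showed no resistance. I lift it to 5 cm above the pipe.

```bash

python3 -m creep '[[[0,0,-0.1,0],[0,0,-0.2,0],[0,0,-0.3,0],[0,0,-0.3,0],[0,0,-0.2,0]]]'
python3 -m creep '[[[0,0,-0.1,0],[0,0,-0.08,0],[0,0,0,0],[0,0,0,0],[0,0,0,0]]]'
python3 -m creep '[[[0,0,0,0],[0,0,0,0],[0,0,0,0],[0,0,0,0],[0,0,0,0]]]'
python3 - <<'E'
from h import *
c,W=grab('scene')
cv2.imwrite('pics/s6.png',cv2.resize(c['color'][120:330,160:440],None,fx=2.8,fy=2.8))
c,W=grab("wrist")
P=W[(W[...,2]>150)&(np.hypot(W[...,0]-565,W[...,1]+32)<12)]; print("cap top z",len(P),np.median(P[:,2]) if len(P) else None)
E
```

```text
clock: 17.37
tool_pos: [565.5, -31.9, 178.8]
tool_rot: [3.141, 0.003, 2.605]
contact_force: [0.2, -0.3, -0.1]
gripper_width: 30.8
grip_force: 12.1
clock: 17.78
tool_pos: [564.1, -31.7, 182.7]
tool_rot: [-3.141, -0.001, 2.605]
contact_force: [0.2, -0.1, -0.8]
gripper_width: 31.3
grip_force: 12.1
clock: 18.2
tool_pos: [564.4, -31.7, 183.2]
tool_rot: [-3.142, -0.0, 2.605]
contact_force: [-1.0, 0.1, -0.4]
gripper_width: 30.9
grip_force: 12.1
cap top z 680 212.31552570670908
```

View pics/s6.png

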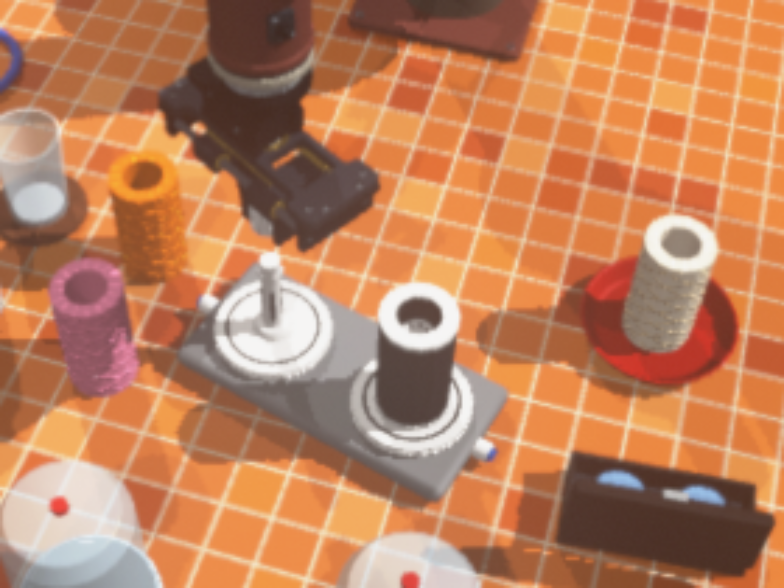

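The scene crop shows the bare pipe at (270,290) with the cap held above it at (262,220), the wound cartridge upright in the dish (670,285), and the carbon cartridge home (415,350). The cap top is at z ≈ 212, so its underside is about 50 mm above the pipe.

```bash
python3 -c "
from rig import manip
print(manip.sign_off())"
```

```text
the job is handed in; nothing more can be done
None
```

The job is handed in, verdict not shown: the wound cartridge stands upright in the middle of the red dish, and the cap (ordinary thread, came off anticlockwise; I didn't feel the other way, as it turned freely) is held still about 5 cm above its pipe.

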